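Take the block stop out of the clay-slab jig

ROBOT

A 6-joint arm with a two-finger parallel gripper is mounted at the origin on the work surface. World frame = base frame: x ahead of the robot, y to its left, z up, the work surface at z = 0. Lengths are in m, angles in rad, forces in N, time in s.
With the tool pointing down it reaches from about 0.325 to 1 m from the base axis. Payload 5.1 kg.
Tool frame: the origin (TCP) lies at the very end of the fingers, on their centre line; the grasp point (between the pads) lies r.tcp_to_grasp behind it (r.tcp_to_grasp is the distance from the TCP to the grasp point, in m); z points along the fingers, y is the line along which they close (so a half turn about z gives the same grasp; the last joint's range is limited). The gripper opens to 85 mm and grips with 20 to 120 N. Pads are 22 mm wide; open, the fingers measure 114 mm over their backs; the gripper's body (76 mm by 85 mm) begins 54 mm behind the grasp point. The pads swing forward as they close: fully open they stand 13 mm farther back than shut.
Start: joints at [-1.28, 0.124, 1.65, -0, 1.367, -0.083], TCP at [0.237, -0.605, 0.201] pointing down, gripper open.
Joint ranges: [-2.61, 2.61], [-1.02, 2.33], [0.03, 2.71], [-1.35, 4.49], [0.32, 2.68], [-2.91, 2.91]. Speed limits (rad/s): [2.57, 2.57, 3.14, 3.14, 3.14, 3.14].

INTERFACE

Orientations are given as [roll, pitch, yaw] about the fixed x, y, z axes, in that order (R = Rz(yaw) Ry(pitch) Rx(roll)).
In Python, from rig import r, kin, readout, vision gives the robot as it stands. Calls block until the motion is done:
- r.reach(position, orientation): joint-space move of the TCP to a pose.
- r.move_linear(position, rot=None, feed=0.15): straight line of the TCP; rot=None keeps the orientation; feed is the mean speed in m/s.
- r.move_j(angles): joint-space move.
- r.grip(opening, force=None): finger opening in m; force is the grip in N (None keeps the last); returns when the fingers have stopped.
- r.hold(seconds).
- kin.solve_ik(position, orientation): joint angles nearest the present ones, or None.
- readout.get_obs(): the state.
- vision.capture(name): name is "scene" or "top" or "wrist"; returns the picture (420x560x3 uint8, blue, green, red); there is no depth.
- vision.camera_params(name): a dict with "fx", "fy", "cx", "cy" (pixels), "eye" and "orientation" of the camera in the world. Camera axes: x right, y down, z forward; pixel columns grow to the right and rows downward; lengths in m; the calibration is good to about 2 mm. A picture is of the moment at which its call begins: read the wrist's pose just before it. camera_params takes no time and is no camera call; for the wrist camera it gives the pose at the moment of the call.
A pose or a line that the arm cannot do raises r.MotionError and nothing moves.
- r.sign_off(): hands the job in; it is judged then, once.
The state is a dict: "time_s": time; "qpos": joint angles; "joint_velocities": joint speeds; "joint_efforts": joint torques, N m; "tool_pos": TCP position; "tool_rot": TCP orientation; "ft_force": force on the tool from outside, world axes, zero at the start; "wrist_torque": the same for the moment, N m; "width": finger opening in m; "grip_force": force on a finger pad.
Only numpy, scipy, OpenCV 4.12 (cv2) and the standard library are available. Lean on these libraries where they do the work, as an engineer would, in place of code of your own. Each camera call takes 0.05 s, during which the arm holds its last target. There are 200 camera calls.

TASK

The slab jig needs washing: slide the rectangular wooden block stop along its T-slot to the slot's open end, lift it out there and set it upright on its foot in the grey wash tray. Leave the stop with the round knob where it is in the other slot.

Things in the scene. Friction and masses are not known exactly. Their poses are not given: they have to be found in the camera images.
- block_stop: Stop to take out, 67 mm tall, about 0.16 kg: aluminium T-foot 40 x 28 x 8 mm (own x, y, z), neck 24 x 10 mm, then a rectangular wooden block, 40 mm along x, 24 mm along y, 17 to 67 mm above the underside: grip it across y. Origin: centre of the foot's underside; x along the slot to its open end, z up. Starts in either slot of the jig and slides freely in it.
- knob_stop: Other stop, to be left alone, in the other slot: the same T-foot (40 x 28 x 8 mm), but a round wooden knob 36 mm across on top, 54 mm tall in all; loose. Origin: centre of the foot's underside; x along the slot, z up.
- jig: Fixed plywood board 320 x 200 x 18 mm (own x, y, z), two aluminium T-tracks along x. Origin: centre of its underside. Slot centres y = -55, +55 mm, from x = -150 (closed) to +80 mm (open); bare board, level with the slot floor, on to x = 160. Foot is clear past x = 100. Slot floor z = 18, lips' underside 28.5, top 32.5; channel 32, lip gap 15, track 44 mm wide. Loose 6 mm strip between the tracks.
- tray: Open grey plastic wash tray, fixed, 200 x 160 x 30 mm outside (own x, y, z), walls and floor 5 mm thick, empty. Origin: centre of its underside, z up.

How it is judged:
On the way, in this order (a step that is already met when the one before it is completed fails the run):
1. the block stop has been slid out past the open end of its slot, still down on the board (x of block_stop in the frame of jig above 0.095 m and z of block_stop in the frame of jig between 0.012 and 0.032 m).
2. the block stop has been lifted off the board (over 20 mm above it) (z of block_stop in the frame of jig above 0.038 m).
At the end, for the whole second after the job is handed in: The block stop stands inside the tray on its foot, on the tray floor (underside within 12 mm of the tray's underside), upright within about 10 degrees and at rest; the knob stop is within 20 mm of where it started (x of block_stop in the frame of tray between -0.09 and 0.09 m and y of block_stop in the frame of tray between -0.07 and 0.07 m and z of block_stop in the frame of tray below 0.012 m and angle between block_stop's own z axis and vertical below 0.17 rad and linear speed of block_stop below 0.03 m/s and distance of knob_stop from where it was at the start of the episode below 0.02 m); the robot touches nothing.
It fails at once if the knob stop is moved more than 20 mm (distance of knob_stop from where it was at the start of the episode above 0.02 m).
It also fails if it takes over 51 s, if anything falls off the work surface, if the arm or the gripper's body presses on something with over 40 N, if the wrist force passes 120 N, or if a joint passes its speed limit or range.

## Working session

There is one attempt and no reset: what is moved stays moved. The work goes in short steps, each a Python script; the robot and the scene stay as the last script left them, time stands still between calls to the robot, and variables do not carry over. Pictures are saved under pics/ and viewed, at most 10 in all, crops included, and the job is handed in when it is done.

```bash
ls; mkdir -p pics; python3 - <<'E'
from rig import r,kin,readout,vision
import cv2
for n in("scene","top"):
    cv2.imwrite(f"pics/{n}0.png",vision.capture(n)); p=vision.camera_params(n); print(n,p)
print(r.tcp_to_grasp,readout.get_obs())
E
```

```text
pics
scene {'fx': 429.71341922443474, 'fy': 429.71341922443474, 'cx': 279.8341936642682, 'cy': 208.75572763590066, 'eye': array([ 1.2501194 , -0.3626651 ,  0.51779448]), 'orientation': array([-2.11734047, -0.01640724,  1.13979731])}
top {'fx': 385.81050594218635, 'fy': 385.81050594218635, 'cx': 275.62829275393347, 'cy': 213.77846006904173, 'eye': array([ 0.42720251, -0.0533849 ,  0.81488367]), 'orientation': array([-2.96129963,  0.02792985, -1.55411243])}
0.0187 {'time_s': 0.1, 'qpos': array([-1.27960511e+00,  1.24433778e-01,  1.65153962e+00, -4.80189524e-06,
        1.36748552e+00, -8.26270856e-02]), 'joint_velocities': array([-0.00168743, -0.00138726, -0.00406461, -0.00025623, -0.00013415,
       -0.00210877]), 'joint_efforts': array([ 1.21832736e-04, -4.24930215e+01, -3.66653502e+01, -9.66149537e-05,
        3.94871371e-03,  5.05749128e-06]), 'tool_pos': array([ 0.23714298, -0.60454627,  0.19937865]), 'tool_rot': array([-3.13973237e+00, -1.49343109e-04,  3.73819140e-01]), 'ft_force': array([ 0.38639975, -0.66133204,  0.10949086]), 'wrist_torque': array([-0.03481772, -0.0409161 , -0.00546412]), 'grip_force': 0.0, 'width': 0.08567598626511273}
```

View pics/top0.png

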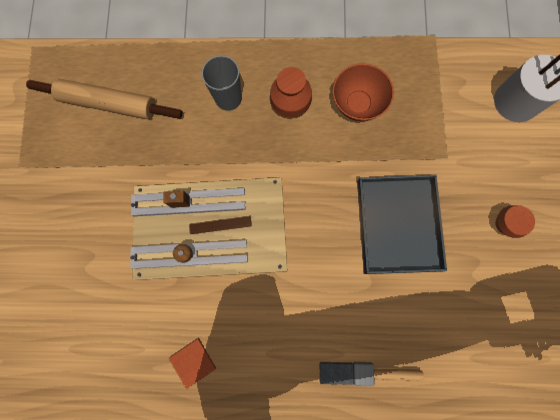

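View pics/scene0.png

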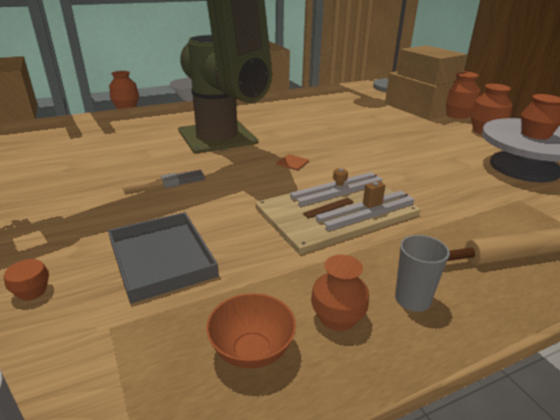

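The top view shows the jig at about (134–287, 178–279) px with its open end to the right, which is world -y. The block stop is in the upper slot at about (176,198) and the knob in the lower one at (183,253). The tray centre is near (401,224). Next I'll take enlarged crops to get corner pixels.

```bash
python3 - <<'E'
import cv2,numpy as np
t=cv2.imread("pics/top0.png");s=cv2.imread("pics/scene0.png")
cv2.imwrite("pics/c1.png",cv2.resize(t[165:290,125:295],None,fx=4.5,fy=4.5,interpolation=cv2.INTER_CUBIC))
cv2.imwrite("pics/c2.png",cv2.resize(s[160:250,250:425],None,fx=4.5,fy=4.5,interpolation=cv2.INTER_CUBIC))
E
```

```text
(no output)
```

View pics/c1.png

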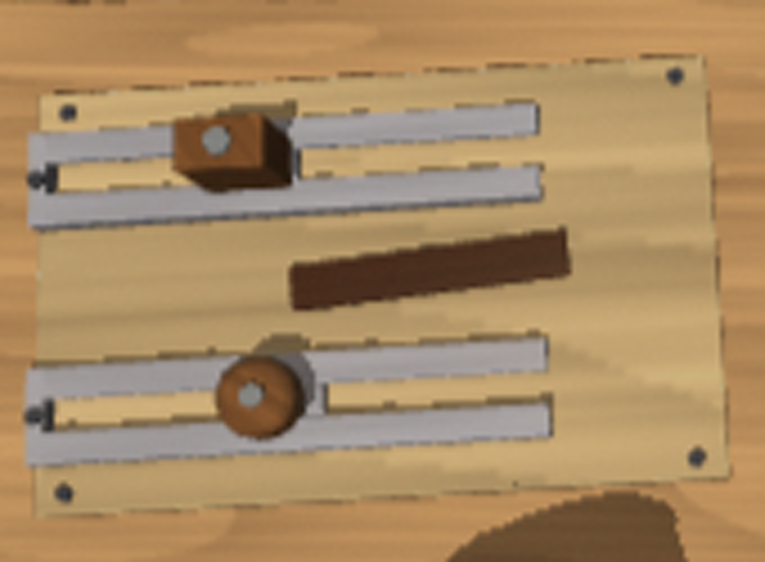

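View pics/c2.png

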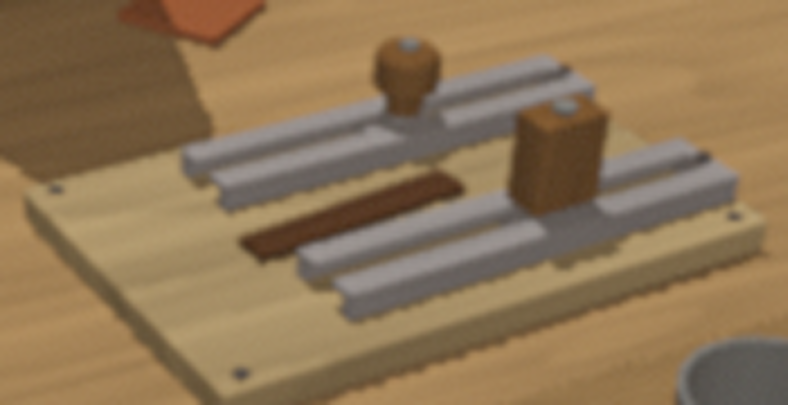

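In the crops, the block's top screw is at top (216,139) and scene (566,107), in crop pixels. The jig corners are at top (39,95), (704,55), (729,478), (35,516).

```bash
cat > h.py <<'E'
from rig import r,kin,readout,vision
import numpy as np
from scipy.spatial.transform import Rotation as Ro
def ray(p,uv):
    d=Ro.from_euler('xyz',p['orientation']).apply([(uv[0]-p['cx'])/p['fx'],(uv[1]-p['cy'])/p['fy'],1]); return np.array(p['eye']),d/np.linalg.norm(d)
def plane(p,uv,z):
    e,d=ray(p,uv); return e+d*(z-e[2])/d[2]
def tri(rays):
    A=sum(np.eye(3)-np.outer(d,d) for e,d in rays); b=sum((np.eye(3)-np.outer(d,d))@e for e,d in rays)
    x=np.linalg.solve(A,b); return x,[np.linalg.norm(np.cross(x-e,d)) for e,d in rays]
E
python3 - <<'E'
from h import *
np.set_printoptions(precision=4,suppress=True)
T=vision.camera_params("top");S=vision.camera_params("scene")
t=lambda u,v:((u+.5)/4.5-.5+125,(v+.5)/4.5-.5+165)
s=lambda u,v:((u+.5)/4.5-.5+250,(v+.5)/4.5-.5+160)
for n,a,b in [("block screw",(216,139),(566,107)),("knob screw",(251,394),(408,44)),("cornLR",(729,478),(25,200)),("cornUR",(704,55),(215,390)),("cornUL",(39,95),(765,222)),("trackU-end lower",(541,200),(340,287))]:
    print(n,*tri([ray(T,t(*a)),ray(S,s(*b))]))
c=np.array([plane(T,t(*a),.018) for a in [(39,95),(704,55),(729,478),(35,516)]])
print(c,c.mean(0),[np.linalg.norm(c[i]-c[i-3]) for i in range(4)])
dx=(c[1]-c[0])+(c[2]-c[3]);print("jig yaw",np.arctan2(dx[1],dx[0]))
c=np.array([plane(T,a,.03) for a in [(358,178),(437,175),(446,271),(367,273)]])
print("tray",c,c.mean(0),[np.linalg.norm(c[i]-c[i-3]) for i in range(4)])
E
```

```text
block screw [0.5942 0.1721 0.0864] [np.float64(0.0012145958812576835), np.float64(0.0012145958812576102)]
knob screw [0.4847 0.1529 0.0742] [np.float64(0.0006984951809823699), np.float64(0.0006984951809823497)]
cornLR [ 0.4546 -0.0519  0.0109] [np.float64(0.0013616043446634993), np.float64(0.0013616043446635)]
cornUR [ 0.6516 -0.0398  0.0199] [np.float64(0.0008568780035496352), np.float64(0.0008568780035495511)]
cornUL [0.6304 0.2795 0.0167] [np.float64(0.00032054128350591545), np.float64(0.00032054128350602257)]
trackU-end lower [0.5878 0.0469 0.0106] [np.float64(0.010552399273152518), np.float64(0.010552399273152543)]
[[ 0.6299  0.2787  0.018 ]
 [ 0.6525 -0.039   0.018 ]
 [ 0.4539 -0.0531  0.018 ]
 [ 0.4317  0.2639  0.018 ]] [0.542  0.1126 0.018 ] [np.float64(0.3184405888032223), np.float64(0.1991130510558291), np.float64(0.317853025123912), np.float64(0.19878167081844691)]
jig yaw -1.5003716695509854
tray [[ 0.648  -0.2001  0.03  ]
 [ 0.6559 -0.3638  0.03  ]
 [ 0.4581 -0.3701  0.03  ]
 [ 0.4517 -0.2138  0.03  ]] [ 0.5534 -0.287   0.03  ] [np.float64(0.16387041555527487), np.float64(0.1978544415273378), np.float64(0.15645783176889186), np.float64(0.19674118390153303)]
```

The heights agree: block top 0.086 against 0.085 expected, jig top about 0.018, board 318 x 199 mm, and block jig-y 56 against 55 mm. I'll move above the block and take one close look.

```bash
cat >> h.py <<'E'
C=np.array([.542,.1126]);yaw=-1.5004
def jig(x,y,c=C,a=yaw): return c+np.array([np.cos(a)*x-np.sin(a)*y,np.sin(a)*x+np.cos(a)*y])
E
python3 - <<'E'
from h import *
import cv2
r.reach([*jig(-.055,.055),.20],[np.pi,0,yaw+np.pi]); 
p=vision.camera_params("wrist");im=vision.capture("wrist");cv2.imwrite("pics/w1.png",im)
import pickle;pickle.dump(p,open("w1.pkl","wb"))
o=readout.get_obs();print(o['time_s'],o['tool_pos'],o['tool_rot'],o['qpos'],p)
E
```

```text
3.15 [0.59324347 0.17061922 0.20001431] [3.14149357e+00 9.53945286e-05 1.64009293e+00] [ 1.93158733e-01  5.29991824e-02  1.72673972e+00 -1.09283420e-04
  1.36176722e+00  1.23884799e-01] {'fx': 351.1864952033846, 'fy': 351.1864952033846, 'cx': 279.79500742762775, 'cy': 206.77633717323127, 'eye': array([0.58873795, 0.24055843, 0.37246674]), 'orientation': array([2.85737188e+00, 2.17867796e-04, 7.11660943e-02])}
```

View pics/w1.png

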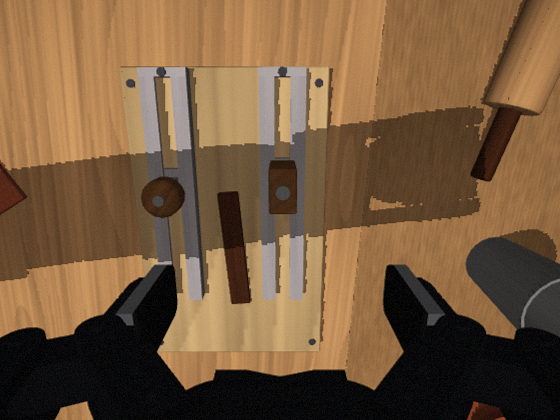

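The wrist view shows the block's top centre at about (283,192) px. The slot's open end is at about (282.5,299), with rail inner edges at columns 275 and 290, and its closed end is at about (282.5,78).

```bash
python3 - <<'E'
from h import *
import pickle
np.set_printoptions(precision=4,suppress=True)
p=pickle.load(open("w1.pkl","rb"))
def J(w):
    d=w[:2]-C;return np.array([np.cos(yaw)*d[0]+np.sin(yaw)*d[1],-np.sin(yaw)*d[0]+np.cos(yaw)*d[1]])
T=vision.camera_params("top")
t=((216.5)/4.5-.5+125,(139.5)/4.5-.5+165)
print(tri([ray(T,t),ray(p,(283,193))]))
for n,uv,z in[("block",(283,192),.085),("open",(282.5,299),.0325),("closed",(282.5,78),.0325),("UL",(330,68),.018),("LL",(121,67),.018),("UR",(320,350),.018)]:
    w=plane(p,uv,z);print(n,w,J(w))
E
```

```text
(array([0.5949, 0.1702, 0.0872]), [np.float64(0.0015831767155209018), np.float64(0.0015831767155209367)])
block [0.5964 0.1699 0.085 ] [-0.0533  0.0583]
open [0.6061 0.037  0.0325] [0.0799 0.0587]
closed [0.5895 0.2636 0.0325] [-0.1473  0.058 ]
UL [0.6335 0.2766 0.018 ] [-0.1571  0.1028]
LL [0.437  0.2635 0.018 ] [-0.1579 -0.0941]
UR [ 0.6566 -0.037   0.018 ] [0.1573 0.1038]
```

The wrist and top cameras differ by about 3 mm across the slot, which is within calibration, so I'll use the middle value. I'll grip gently and let the lateral force show any misalignment.

```bash
sed -i 's/^C=.*/C=np.array([.542,.1126])+.0018*np.array([.9975,.0704]);yaw=-1.499/' h.py
python3 - <<'E'
from h import *
np.set_printoptions(precision=4,suppress=True)
def st(n):
    o=readout.get_obs();print(n,round(o['time_s'],2),o['tool_pos'],o['ft_force'],o['wrist_torque'],o['width'],o['grip_force'])
r.reach([*jig(-.0545,.055),.13],[np.pi,0,yaw+np.pi]);st("above")
r.move_linear([*jig(-.0545,.055),.046],feed=.1);st("down")
r.grip(.015,25);st("grip")
r.move_linear([*jig(-.0345,.055),.046],feed=.05);st("20mm")
E
```

```text
above 3.53 [0.5938 0.1706 0.1287] [ 0.5484 -0.4172 -0.4045] [-0.0329  0.0081  0.0447] 0.08526090850071305 0.0
down 4.53 [0.5955 0.1712 0.0469] [-0.0364  0.6812  0.473 ] [-0.0404 -0.0012 -0.0312] 0.08549786933244667 0.0
grip 5.11 [0.595  0.1711 0.0463] [-0.3806  0.3796  0.4282] [0.0452 0.0488 0.0304] 0.02338392436017715 27.79264658689499
20mm 5.66 [0.5966 0.1503 0.0463] [ 0.9444 -1.2318  3.5692] [-0.2251 -0.1338  0.0302] 0.022713292639528822 28.017708957195282
```

```bash
python3 - <<'E'
from h import *
import cv2
np.set_printoptions(precision=4,suppress=True)
def st(n):
    o=readout.get_obs();print(n,round(o['time_s'],2),o['tool_pos'],o['ft_force'],o['wrist_torque'],o['width'],o['grip_force']);return o
r.grip(.015,40)
for x in (0.0,.03,.06,.085,.115):
    r.move_linear([*jig(x,.055),.046],feed=.07);o=st(x)
    if np.linalg.norm(o['ft_force'])>20:break
a=np.vstack([vision.capture("scene")[140:300,200:440],vision.capture("wrist")[140:300,160:400]])
cv2.imwrite("pics/s2.png",cv2.resize(a,None,fx=1.8,fy=1.8))
E
```

```text
0.0 6.52 [0.599  0.1164 0.0464] [0.3875 0.7101 5.4668] [ 0.065  -0.0981 -0.0513] 0.022382090060635032 42.2933167219162
0.03 7.09 [0.6013 0.0863 0.0466] [0.1105 1.6594 6.9576] [ 0.2286 -0.0643  0.0164] 0.022533328667682234 42.672162652015686
0.06 7.67 [0.6025 0.0656 0.0461] [ 0.3588 30.9736  4.7169] [ 4.869  -0.0238 -0.0457] 0.022176377955553044 39.6265983581543
```

View pics/s2.png

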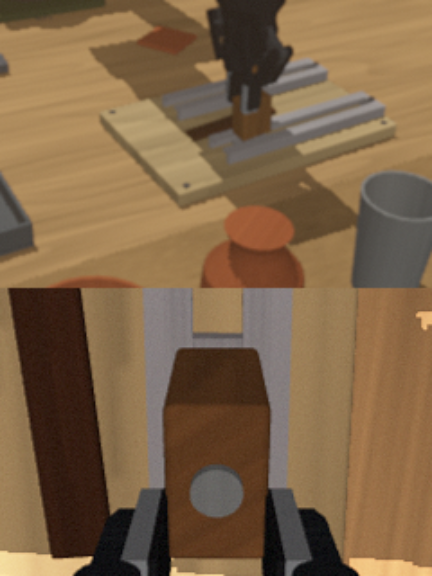

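The slide stopped near jig x = 0.05 m with 31 N against it. In the wrist view the screw is at about (280,253) full-image px. I'll check whether the block has slipped in the grip, then back off and probe.

```bash
python3 - <<'E'
from h import *
import cv2
np.set_printoptions(precision=4,suppress=True)
def st(n):
    o=readout.get_obs();print(n,round(o['time_s'],2),o['tool_pos'],o['ft_force'],o['wrist_torque'],o['width'],o['grip_force']);return o
print("screw",plane(vision.camera_params("wrist"),(280,253),.0864))
st("now")
w0=vision.capture("wrist")[:,140:420]
r.move_linear([*jig(.02,.055),.046],feed=.07);st("back")
w=vision.capture("wrist")[:,140:420]; t=vision.capture("top")
cv2.imwrite("pics/t3.png",t)
big=cv2.resize(t[175:265,200:300],None,fx=4.6,fy=4.66,interpolation=cv2.INTER_CUBIC)
cv2.imwrite("pics/p3.png",cv2.resize(np.hstack([w,big]),(750,420)))
E
```

```text
screw [0.6022 0.0768 0.0864]
now 7.77 [0.6025 0.0656 0.046 ] [ 0.2081 29.8881  4.8951] [ 4.8482 -0.0601 -0.0338] 0.02240115353696013 39.629831314086914
back 8.54 [0.6002 0.0951 0.0462] [ 0.0567 -2.6038  7.386 ] [-0.7513  0.0106  0.0394] 0.022737113410382797 40.40394902229309Traceback (most recent call last):
  File "<stdin>", line 13, in <module>
    return _nx.concatenate(arrs, 1, dtype=dtype, casting=casting)
           ~~~~~~~~~~~~~~~^^^^^^^^^^^^^^^^^^^^^^^^^^^^^^^^^^^^^^^
ValueError: all the input array dimensions except for the concatenation axis must match exactly, but along dimension 0, the array at index 0 has size 420 and the array at index 1 has size 419
```

The screw now lags the TCP by 11 mm, so the block hit something and slipped in the grip. I'll look at the slot ahead of it.

```bash
python3 - <<'E'
import cv2,numpy as np
from h import *
t=cv2.imread("pics/t3.png");w=vision.capture("wrist")[:,140:420]
big=cv2.resize(t[180:260,195:295],(525,420),interpolation=cv2.INTER_CUBIC)
cv2.imwrite("pics/p3.png",cv2.resize(np.hstack([w[:,:],big]),(800,417)))
E
```

```text
(no output)
```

View pics/p3.png

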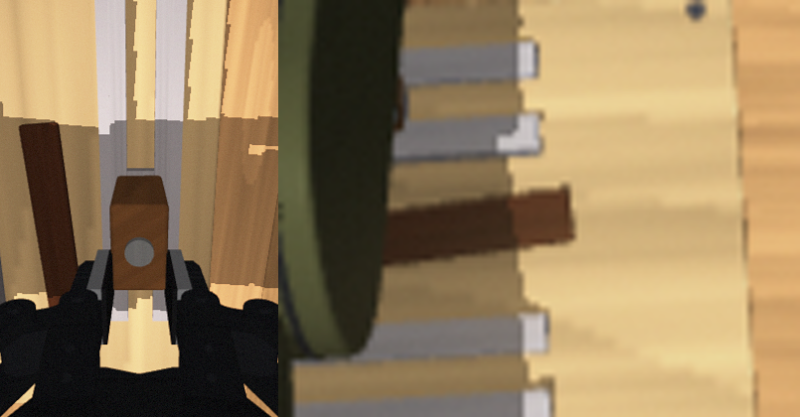

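The slot ahead looks clear (right half), with the block's screw still at (280,254) wrist px. Upward force on the tool had risen to 5–7 N during the slide, so the foot was pressed on the floor and probably caught on an edge there. I'll regrip centred, float the foot mid-channel (2.5 mm play) and advance in small steps.

```bash
cat >> h.py <<'E'
np.set_printoptions(precision=4,suppress=True)
def J(w):
    d=np.array(w[:2])-C;return np.array([np.cos(yaw)*d[0]+np.sin(yaw)*d[1],-np.sin(yaw)*d[0]+np.cos(yaw)*d[1]])
def st(n):
    o=readout.get_obs();print(n,round(o['time_s'],2),J(o['tool_pos']),o['tool_pos'][2],o['ft_force'],o['wrist_torque'],round(o['width'],4),round(o['grip_force'],1));return o
E
python3 - <<'E'
from h import *
r.grip(.05);st("open")
r.move_linear([*jig(.0095,.055),.046],feed=.07)
r.grip(.015,60);st("grip")
for z in (.0467,.0474,.0480):
    r.move_linear([*jig(.0095,.055),z],feed=.02);o=st(z)
    if o['ft_force'][2]<-3: break
z=o['tool_pos'][2] if o['ft_force'][2]<-3 else z
for x in (.025,.032,.037,.041,.045,.05):
    r.move_linear([*jig(x,.055),z],feed=.05);o=st(x)
    if abs(o['ft_force'][1])>10:break
E
```

```text
open 9.07 [0.02   0.0542] 0.0450429662761405 [ 0.5168 -0.1502 -0.042 ] [ 0.0414 -0.0467 -0.0265] 0.0501 0.0
grip 9.73 [0.0096 0.0553] 0.04633669641276646 [0.6243 0.6256 1.1751] [ 0.0288 -0.0467  0.0363] 0.0218 60.8
0.0467 9.98 [0.0096 0.0547] 0.046376090807731064 [ 0.4866 -1.2132  0.3013] [0.0002 0.0451 0.0093] 0.0221 60.6
0.0474 10.23 [0.0095 0.0548] 0.04721208526937287 [-1.0275  0.7837 -0.5867] [-0.0511  0.0322 -0.013 ] 0.0218 60.5
0.048 10.48 [0.0095 0.055 ] 0.04801784301457593 [ 0.4422 -0.8593 -1.5262] [-0.0494 -0.0004 -0.0479] 0.0219 60.5
0.025 10.94 [0.0254 0.055 ] 0.04799242860882773 [ 0.4094 -0.8781 -0.8849] [-0.0181 -0.0595  0.0508] 0.0216 60.5
0.032 11.23 [0.0323 0.055 ] 0.04801538893879046 [-0.0213 -0.2079 -1.6454] [0.0033 0.0338 0.0511] 0.0218 60.5
0.037 11.48 [0.0372 0.055 ] 0.04798138634323392 [-0.0431  0.3775 -1.1505] [ 0.0543  0.0022 -0.0455] 0.022 60.5
0.041 11.73 [0.0412 0.055 ] 0.047987383890538186 [-0.8088 -0.4568 -1.5177] [0.0211 0.0073 0.0179] 0.0222 60.5
0.045 11.98 [0.0452 0.055 ] 0.0479860145788867 [ 0.5577 -1.3772 -1.5211] [-0.0177  0.0289 -0.011 ] 0.022 60.5
0.05 12.23 [0.0503 0.055 ] 0.047994180958033233 [ 0.6438  0.6656 -0.9409] [-0.03    0.0345 -0.0123] 0.022 60.5
```

It's past the catch and floating freely. I'll slide it out, check, then lift.

```bash
python3 - <<'E'
from h import *
import cv2
for x in (.06,.07,.085,.115):
    r.move_linear([*jig(x,.055),.048],feed=.06);o=st(x)
    if np.linalg.norm(o['ft_force'][:2])>10: raise SystemExit("blocked")
print("screw",J(plane(vision.camera_params("wrist"),(280,254),.0875)))
w=vision.capture("wrist")[:,100:460];s=vision.capture("scene")[100:300,150:450]
cv2.imwrite("pics/p4.png",np.hstack([w,cv2.resize(s,(435,420))]))
E
```

```text
0.06 12.55 [0.0605 0.055 ] 0.048031729650786795 [ 0.4012  0.1514 -1.2384] [-0.0424 -0.0135 -0.0088] 0.0219 60.5
0.07 12.87 [0.0704 0.055 ] 0.04799622408635834 [-0.7401  0.5167 -1.2025] [-0.0377 -0.01   -0.0385] 0.0219 60.5
0.085 13.27 [0.0855 0.055 ] 0.04803594253182548 [-1.6795  0.4995 -0.5704] [-0.0106  0.025   0.0353] 0.022 60.5
0.115 13.92 [0.1152 0.055 ] 0.047989899242166595 [ 0.2782  0.6203 -0.783 ] [-0.0123  0.016   0.0333] 0.0216 60.5
screw [0.1042 0.0555]
```

View pics/p4.png

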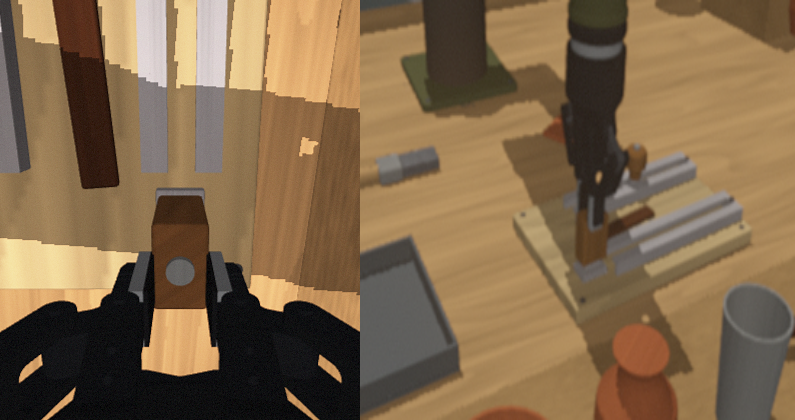

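The block is centred in the grip (screw at (280,271)) and its foot is clear of the track ends. The knob is undisturbed. Now I'll lift, carry it to the tray and lower until contact.

```bash
python3 - <<'E'
from h import *
import cv2
r.move_linear([*jig(.115,.055),.14],feed=.12);st("lift")
r.move_linear([.553,-.287,.14],feed=.2)
r.move_linear([.553,-.287,.040],feed=.12);r.hold(.2);o=st("pre")
for z in np.arange(.037,.028,-.001):
    r.move_linear([.553,-.287,z],feed=.03);o=st(z)
    if o['ft_force'][2]>2: break
r.grip(.06);st("rel")
r.move_linear([.553,-.287,.17],feed=.12);r.hold(.5)
o=st("up")
w=vision.capture("wrist");s=vision.capture("scene")
p=vision.camera_params("wrist");print(p['eye'])
cv2.imwrite("pics/p5.png",np.hstack([cv2.resize(w,(400,300)),cv2.resize(s[100:310,60:420],(400,300))]))
E
```

```text
lift 14.93 [0.1149 0.0543] 0.13891131109947255 [ 0.6425  0.3484 -1.4237] [-0.0532 -0.0102 -0.0285] 0.0219 60.5
pre 17.73 [ 0.3998 -0.0188] 0.04117538833418112 [-0.1543 -0.6586 -0.9653] [0.0324 0.0177 0.0501] 0.0222 60.5
0.037 17.98 [ 0.3992 -0.0197] 0.0367830937707527 [ 0.3092  0.6738 -0.7944] [0.0062 0.037  0.018 ] 0.022 60.5
0.036 18.23 [ 0.3993 -0.0196] 0.035871847121981305 [ 0.1005 -0.4635 -0.296 ] [-0.0272 -0.0104  0.0101] 0.0214 60.5
0.034999999999999996 18.48 [ 0.3993 -0.0196] 0.034888065343197196 [-0.4993 -0.4433 -0.7343] [0.0057 0.0656 0.0373] 0.0217 60.5
0.033999999999999996 18.73 [ 0.3993 -0.0196] 0.03390748004365283 [-0.6056 -0.0521 -0.9986] [ 0.039   0.0219 -0.0375] 0.0222 60.5
0.032999999999999995 18.98 [ 0.3996 -0.0192] 0.03337296126170178 [1.5498 0.2549 0.1899] [-0.0034  0.041   0.0363] 0.0218 60.7
0.031999999999999994 19.23 [ 0.3997 -0.0191] 0.03333652331400529 [-2.6228  0.2919  5.473 ] [ 0.1878  0.4212 -0.0053] 0.0222 61.3
rel 19.68 [ 0.3993 -0.0196] 0.03174151445821001 [0.0356 1.1535 0.461 ] [-0.0514 -0.0661  0.0008] 0.0598 0.0
up 21.48 [ 0.3994 -0.0195] 0.16997089374489743 [-1.0494  0.1761  0.0617] [ 0.0238  0.0496 -0.0034] 0.0603 0.0
[ 0.5483 -0.2171  0.3425]
```

View pics/p5.png

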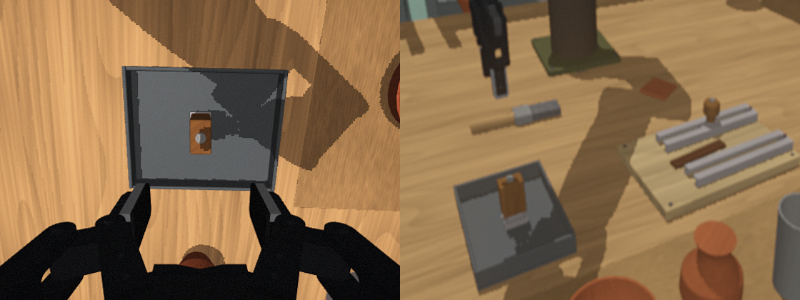

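The block stop stands upright near the middle of the tray, at about (200,135) in the wrist half. The gripper is clear of it and the knob stop is still in its slot. Handing in.

```bash
python3 -c "
from rig import r
print(r.sign_off())"
```

```text
the job is handed in; nothing more can be done
None
```

The block stop was slid out past the slot's open end, lifted and set upright on its foot in the wash tray; the knob stop was left in its slot, and the job was handed in at about 21.5 s with no verdict returned.

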